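Open the glass offcut sorter at the green compartment

ROBOT

A 7-joint arm with a two-finger parallel gripper is mounted at the origin on a cart in front of the work surface, level with it; the furniture and walls round the work are solid. World frame = base frame: x ahead of the robot, y to its left, z up, the work surface at z = 0. Lengths are in m, angles in rad, forces in N, time in s.
With the tool pointing down it reaches from about 0.425 to 0.825 m from the base axis. Payload 3.6 kg.
Tool frame: the origin (TCP) lies where the fingers leave the gripper's body, on its centre line; the fingertips stand 84 mm ahead of it and the grasp point (between the pads) lies 65 mm ahead of it; z points along the fingers, y is the direction in which the jaws open and shut (so a half turn about z gives the same grasp; the last joint's range is limited). The gripper opens to 93 mm and grips with 3 to 60 N. Pads are 15 mm wide; open, the fingers measure 128 mm over their backs; the gripper's body (75 mm by 188 mm) begins 65 mm behind the grasp point.
Start: joints at [1.284, 0.615, -0.013, 1.423, 0.008, 1.103, -0.04], TCP at [0.167, -0.628, 0.303] pointing down, gripper open.
Joint ranges: [-3.12, 3.12], [-0.3, 2.06], [-1.34, 1.32], [0.26, 2.42], [-1.36, 4.5], [0.01, 1.98], [-2.84, 2.84]. Speed limits (rad/s): [2.79, 2.79, 3.14, 3.14, 3.14, 3.14, 3.14].

INTERFACE

Orientations are given as a unit quaternion [w, x, y, z].
In Python, from cell import sense, read_camera, camera_params, sign_off, cut_out, pinpoint gives the robot as it stands.
- The arm moves only by the shell command python3 -m jog 'ROWS'. ROWS is JSON, one flat list of numbers, 5 for each row, row after row: the shift along the world's x, y, z in mm, then the turn about the world's z in degrees, then the finger opening in mm, from 0 to 93. In form: [tx, ty, tz, twist, gripper, tx, ty, tz, twist, gripper, ...]. A call has 1 to 8 rows; each row shifts and turns the pose as measured when the row begins; what a row does not reach is not made up. A row lasts 1/12 s, in which the tool goes at most 41.7 mm and 7.16 degrees, less where a joint would pass 70% of its speed; a pose out of reach is approached as far as the arm can. A call with a gripper value outside its range is refused whole. The fingers move at their own pace and stop on an object; the grip force is fixed at half the most. Time passes only in rows, so rows that do not move let the fingers close. It gives the time, the measured TCP pose, the force and the opening at its end, in the units of the state.
- sense(): the state, without advancing time (a new reading comes with each control period).
- read_camera(name): name is "scene" or "top" or "wrist"; returns the picture (400x640x3 uint8, red, green, blue); there is no depth.
- camera_params(name): a dict with "fx", "fy", "cx", "cy" (pixels), "xyz" and "attitude" of the camera in the world; the wrist camera has in their place "T_tool_cam" (4x4, takes a point from camera to tool coordinates, whose origin is the TCP and whose axes are the flange's). Camera axes: x right, y up, looking along -z (the intrinsics and any distortion apply to the point x, -y, -z); pixel columns grow to the right and rows downward; lengths in m; the calibration is good to about 2 mm. The wrist camera is an equidistant fisheye: a pixel r from the principal point sees the ray r / f radians off the axis. A picture is of the moment at which its call begins: read the wrist's pose just before it. camera_params takes no time and is no camera call.
- sign_off(): hands the job in, once; it reports no verdict.
Trained networks look in the newest picture that a camera, given by its name, has taken for a name from the list of things; names that differ only in an ending like _2 or _b are one class to them, and where a whole thing is asked for, a point or a joint stands for the part that bears it (a point fixed in the world has none). Each returns a list of dicts, best first, with "p" (0 to 1); they miss things now and then, are a little off and sometimes report something else, mostly with a low value. They report only what shows in the picture. A call takes as long as a camera call.
- cut_out(camera, target): "region" (400x640 bool, what is visible of it).
- pinpoint(camera, target): "xyz" ([x, y, z] in m, in world coordinates, good to about 4 mm: a listed point, or the origin of a listed thing).
The state is a dict: "time_s": time; "qpos": joint angles; "qvel": joint speeds; "joint_efforts": joint torques, N m; "position": TCP position; "tcp_rot": TCP orientation; "ft_force": force on the tool from outside, world axes, zero at the start; "ft_torque": the same for the moment, N m; "finger_gap": finger opening in m.
Only numpy, scipy, OpenCV 4.12 (cv2) and the standard library are available. Lean on these libraries where they do the work, as an engineer would, in place of code of your own. Each camera call takes 0.05 s, during which the arm holds its last target.

TASK

Coloured glass offcuts are kept apart in the round grey sorter on the bench. Turn its cream slotted cover by the black bar grip until the slot is centred on the compartment marked by the green stud on the rim, ready for green offcuts, then let go of the grip.

Things in the scene. Friction and masses are not known exactly. Their poses are not given: they have to be found in the camera images.
- bar_grip (a point): point on the cover's upright turning axis, inside the black bar grip on the cover's middle, 14 mm below the bar's top. The bar is 70 mm long, 16 mm thick and stands 42 mm above the cover's face; a black hub 44 mm across, 4 mm thick surrounds its foot. Pinch it across the 16 mm. Site axes: x along the bar, y across it, z up; -x points to the slot, the end with a white line on the bar.
- slot_end (a point): point on the slot's middle line, 97 mm from the turning axis (11 mm beyond the cover's edge, above the rim that bears the studs); turns with the cover. The cover is a cream disc 172 mm across, 6 mm thick, its upper face 52 mm above the bench, with one slot open to its edge: a wedge 0.36 rad wide, from 40 to 86 mm from the axis.
- stud_green_mid (a point): centre of the green stud, a round button 19 mm wide, 6.5 mm high, fixed on the sorter's rim 97 mm from the turning axis, 48 mm above the bench, at the middle of its compartment. Amber, blue and red studs mark the other three; which is where varies, 0.55 rad or more apart. The sorter is grey, round, 216 mm across, 45 mm high, fixed to the bench.
- cover (a joint): cover angle in rad, counter-clockwise from above positive; starts between -0.2 and 0.2. At 0 the slot stands over a closed part, mid-way between the compartments, which lie at -1.2, -0.65, 0.65 and 1.2; stops at -1.5 and 1.5. One grasp is enough. It turns stiffly (about 0.06 N m) and stays where it is left.

How it is judged:
At the end, for the whole second after the job is handed in: The middle line of the cover's slot points at the green stud within 10 degrees (17 mm at the rim), and the cover is at rest (horizontal distance between slot_end and stud_green_mid below 0.017 m and velocity of joint cover between -0.05 and 0.05 rad/s); the robot touches nothing.
It also fails if it takes over 29 s, if anything falls off the work surface, if the arm or the gripper's body presses on something with over 40 N, if the wrist force passes 120 N, or if a joint passes its speed limit or range.

## Working session

There is one attempt and no reset: what is moved stays moved. The work goes in short steps, Python scripts to look and compute and a shell command to move; the robot and the scene stay as the last step left them, time stands still between calls to the robot, and variables do not carry over. Pictures are saved under pics/ and viewed, and the job is handed in when it is done.

```bash
mkdir -p pics; ls; python3 - <<'E'
from cell import *
import cv2,numpy as np
s=sense(); print(s['time_s'],s['position'],s['tcp_rot'],s['finger_gap'],s['ft_force'])
for c in ("top","scene"):
    im=read_camera(c); cv2.imwrite(f'pics/{c}0.png',im[:,:,::-1])
    print(c,camera_params(c))
    for t in ("bar_grip","slot_end","stud_green_mid"):
        print(t,[(np.round(d['xyz'],4).tolist(),round(d['p'],2)) for d in pinpoint(c,t)][:3])
E
```

```text
pics
0.0 [ 0.1668312  -0.62761862  0.30160377] [-1.25981885e-03  9.91568662e-01  1.29576097e-01 -1.90323071e-04] 0.09287627782475412 [-0.0379944  -0.72903653  0.38772545]
top {'fx': 459.5042975958839, 'fy': 459.5042975958839, 'cx': 315.8481762697406, 'cy': 198.10008299975524, 'xyz': array([0.40971541, 0.04623439, 0.93501386]), 'attitude': array([ 0.71133515,  0.04549121, -0.05660366, -0.69909147])}
bar_grip [([0.5185, -0.0492, 0.08], 0.97)]
slot_end [([0.4194, -0.075, 0.0483], 0.97)]
stud_green_mid [([0.4483, -0.1223, 0.0479], 0.53)]
scene {'fx': 373.28036548121275, 'fy': 373.28036548121275, 'cx': 318.40053937986596, 'cy': 209.00243828216995, 'xyz': array([-0.10975707,  0.38042394,  0.49614602]), 'attitude': array([-0.43976073, -0.26639956,  0.45065515,  0.72976141])}
bar_grip [([0.5169, -0.0479, 0.0783], 0.96)]
slot_end [([0.4235, -0.0747, 0.0457], 0.56)]
stud_green_mid [([0.4508, -0.1173, 0.048], 0.48)]
```

View pics/top0.png

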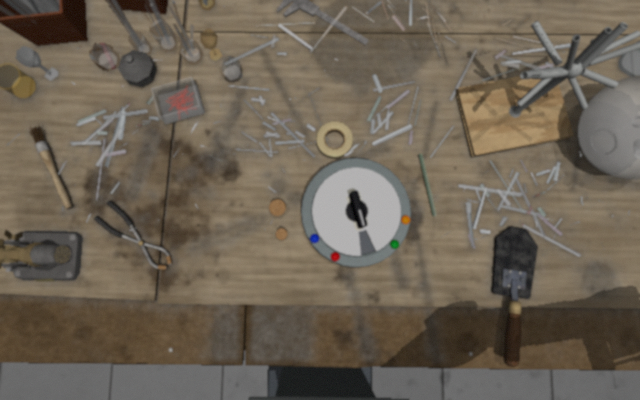

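View pics/scene0.png

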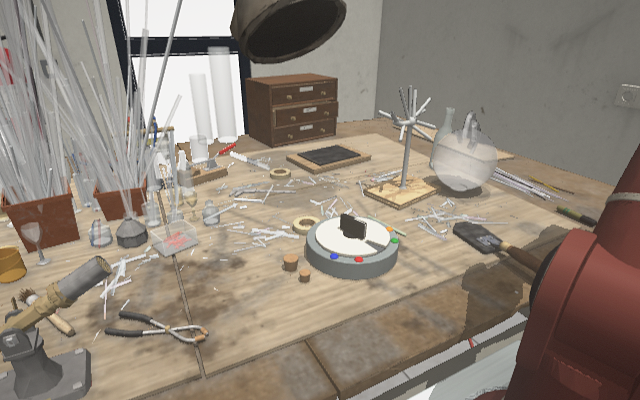

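```bash
python3 - <<'E'
from cell import *
import cv2,numpy as np
from scipy.spatial.transform import Rotation as R
p=camera_params("top")
q=p['attitude'];Rm=R.from_quat(q[[1,2,3,0]]).as_matrix()
def proj(X):
    c=Rm.T@(np.array(X)-p['xyz']); return [round(p['cx']+p['fx']*c[0]/-c[2],1),round(p['cy']-p['fy']*c[1]/-c[2],1)]
for X in ([.5185,-.0492,.08],[.4194,-.075,.0483],[.4483,-.1223,.0479]): print(proj(X))
im=cv2.imread('pics/top0.png')
u,v=map(int,proj([.5185,-.0492,.05]))
cr=im[max(0,v-80):v+80,u-80:u+80]; print(u-80,v-80)
cv2.imwrite('pics/crop0.png',cv2.resize(cr,None,fx=3.7,fy=3.7,interpolation=cv2.INTER_CUBIC))
E
```

```text
[np.float64(359.9), np.float64(207.2)]
[np.float64(371.3), np.float64(260.8)]
[np.float64(395.8), np.float64(246.1)]
278 129
```

View pics/crop0.png

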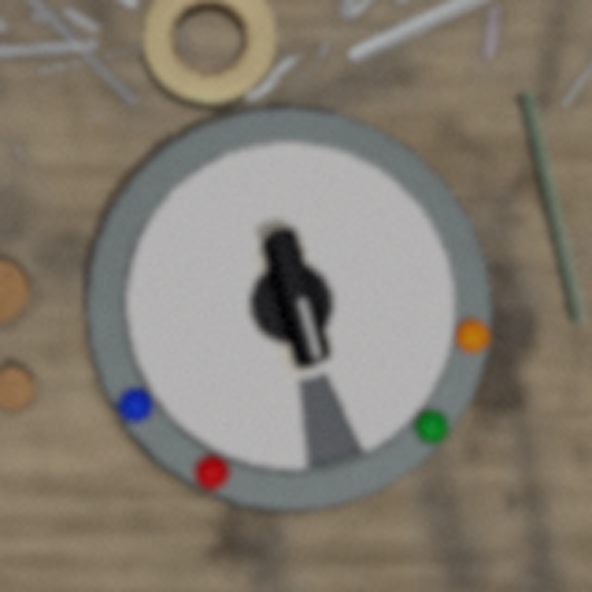

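Top view: the sorter is centred near (357,211), with the slot and white line pointing down to about (371,261). The studs are green (395,244), amber (406,220), red (335,257) and blue (314,238). I'll back-project these points to refine the axis and angles.

```bash
cat > h.py <<'E'
from cell import *
import cv2,numpy as np
from scipy.spatial.transform import Rotation as R
from scipy.optimize import least_squares
p=camera_params("top")
Rm=R.from_quat(p['attitude'][[1,2,3,0]]).as_matrix()
def back(u,v,z):
    d=Rm@np.array([(u-p['cx'])/p['fx'],-(v-p['cy'])/p['fy'],-1]); return (p['xyz']+d*(z-p['xyz'][2])/d[2])[:2]
def studs(im):
    hsv=cv2.cvtColor(im,cv2.COLOR_BGR2HSV); out={}
    for n,(a,b) in dict(blue=(110,130),green=(50,75),amber=(10,20),red=(172,180)).items():
        m=cv2.inRange(hsv,(a,130,60),(b,255,255)); m[:160]=0;m[275:]=0;m[:,:303]=0;m[:,413:]=0
        M=cv2.moments(m,True); 
        if M['m00']: out[n]=(M['m10']/M['m00'],M['m01']/M['m00'],M['m00'])
    return out
E
python3 - <<'E'
from h import *
im=cv2.imread('pics/top0.png')
S=studs(im);print(S)
P={k:back(v[0],v[1],.049) for k,v in S.items()}
A=np.array(list(P.values()))
c=least_squares(lambda c:np.hypot(*(A-c).T)-.097,[.5185,-.049]).x
print('axis',c,[(k,np.round(v,4),round(np.degrees(np.arctan2(*(v-c)[::-1]))%360,1),np.hypot(*(v-c))) for k,v in P.items()])
# slot dark region
g=im.max(2); m=((g<115)).astype(np.uint8)
pts=np.array([back(u,v,.049) for v in range(170,270) for u in range(300,415) if m[v,u]])
r=np.hypot(*(pts-c).T); q=pts[(r>.055)&(r<.08)]; mm=q.mean(0)-c
print('slot',np.degrees(np.arctan2(mm[1],mm[0]))%360,len(q))
print('yaw tool', R.from_quat(sense()['tcp_rot'][[1,2,3,0]]).as_matrix().round(3), sense()['qpos'])
E
```

```text
{'blue': (314.08196721311475, 237.98360655737704, 61.0), 'green': (394.2448979591837, 243.91836734693877, 49.0), 'amber': (405.6271186440678, 219.5084745762712, 59.0), 'red': (334.6764705882353, 256.20588235294116, 34.0)}
axis [ 0.51501348 -0.04545672] [('blue', array([0.4612, 0.0355]), np.float64(123.6), np.float64(0.09719816366720559)), ('green', array([ 0.4524, -0.1191]), np.float64(229.6), np.float64(0.09669131784970429)), ('amber', array([ 0.5   , -0.1417]), np.float64(261.1), np.float64(0.09741722158864706)), ('red', array([ 0.427 , -0.0045]), np.float64(155.1), np.float64(0.09702852136097762))]
slot 196.56310908005003 146
yaw tool [[ 0.966  0.257 -0.   ]
 [ 0.257 -0.966  0.   ]
 [ 0.    -0.    -1.   ]] [ 1.28448549  0.61504533 -0.01259123  1.42361965  0.0081124   1.1033887
 -0.04039824]
```

Everything is consistent: the studs lie 97 mm from the fitted axis, green is at 229.6° and the slot at 196.6°, so the turn is about +33°. The jaws are already aligned with the bar to about 1.7°. I'll start moving.

```bash
python3 -m jog '[16,34,0,0,93, 18,34,0,0,93, 20,34,0,0,93, 20,34,0,0,93, 20,34,0,0,93, 20,34,0,0,93, 20,34,0,0,93, 20,34,0,0,93]'
```

```text
time_s: 1.07
position: [0.3156, -0.3532, 0.3017]
tcp_rot: [0.004, 0.993, 0.119, -0.003]
ft_force: [1.3, -0.4, 0.3]
finger_gap: 0.0928
```

```bash
python3 -m jog '[24,33,0,0,93, 24,33,0,0,93, 24,33,0,0,93, 24,33,-5,0,93, 22,33,-5,0,93, 22,33,-5,0,93, 22,33,-5,0,93, 20,32,-5,0,93]'
```

```text
time_s: 1.73
position: [0.5022, -0.0798, 0.2807]
tcp_rot: [0.007, 0.993, 0.117, 0.002]
ft_force: [0.4, -0.2, 0.2]
finger_gap: 0.093
```

```bash
python3 -m jog '[10,24,-15,2,93, 4,8,-20,1,93, 0,1,-8,0,93, 0,0,0,0,93]'; python3 - <<'E'
from h import *
s=sense();print(s['position'],s['qpos'],s['time_s'])
T=R.from_quat(s['tcp_rot'][[1,2,3,0]]).as_matrix();print(T.round(3),'tool y ang',np.degrees(np.arctan2(T[1,1],T[0,1]))%180)
im=read_camera("wrist");cv2.imwrite('pics/w0.png',im[:,:,::-1]);print(camera_params("wrist"))
for t in ("bar_grip","slot_end","stud_green_mid"):
    print(t,[(np.round(d['xyz'],4).tolist(),round(d['p'],2)) for d in pinpoint("wrist",t)][:3])
E
```

```text
time_s: 2.07
position: [0.522, -0.0331, 0.2369]
tcp_rot: [0.005, 0.988, 0.153, 0.007]
ft_force: [-0.4, -0.4, -0.2]
finger_gap: 0.093
[ 0.52202158 -0.03305631  0.23694089] [ 0.11558511  0.49806324 -0.14227745  1.8790177   0.10909273  0.75634298
 -1.35103399] 2.0667
[[ 0.953  0.303  0.015]
 [ 0.303 -0.953 -0.007]
 [ 0.013  0.011 -1.   ]] tool y ang 107.62941313781707
{'fx': 309.70691628693146, 'fy': 309.70691628693146, 'cx': 319.05087230102504, 'cy': 201.26289177210992, 'T_tool_cam': array([[-3.72461888e-04,  9.62012535e-01,  2.73005024e-01,
         7.76648596e-02],
       [ 9.99999880e-01,  2.71280104e-04,  4.08369708e-04,
         2.22587798e-06],
       [ 3.18795947e-04,  2.73005143e-01, -9.62012521e-01,
        -8.27806858e-02],
       [ 0.00000000e+00,  0.00000000e+00,  0.00000000e+00,
         1.00000000e+00]])}
bar_grip [([0.5148, -0.0482, 0.081], 0.77)]
slot_end [([0.4518, -0.1218, 0.0472], 0.25)]
stud_green_mid [([0.4542, -0.1211, 0.0494], 0.74)]
```

View pics/w0.png

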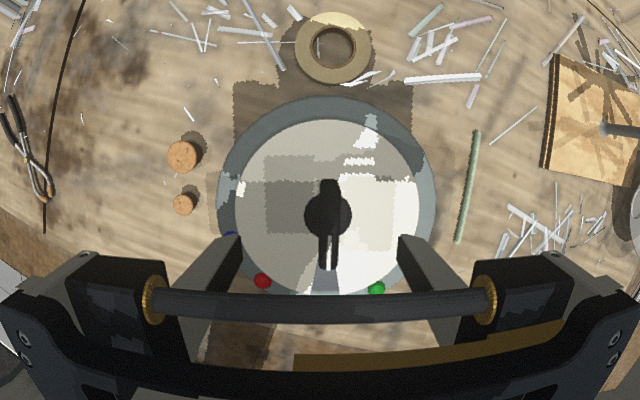

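The wrist view shows the bar upright between the open fingers. The hub is at (328,214), the white line end at (328,265), the far bar end at (329,180) and the green stud at (377,289). I'll check those points against the calibration.

```bash
cat >> h.py <<'E'
w=camera_params("wrist")
def wback(s,u,v,z):
    x,y=(u-w['cx']),(v-w['cy']); r=np.hypot(x,y); th=r/w['fx']
    d=np.array([np.sin(th)*x/r,-np.sin(th)*y/r,-np.cos(th)])
    Tw=np.eye(4);Tw[:3,:3]=R.from_quat(s['tcp_rot'][[1,2,3,0]]).as_matrix();Tw[:3,3]=s['position']
    M=Tw@w['T_tool_cam']; d=M[:3,:3]@d
    return (M[:3,3]+d*(z-M[2,3])/d[2])[:2]
E
python3 - <<'E'
from h import *
s=sense()
for n,a in dict(hub=(328,215,.056),green=(377,289,.051),red=(262.5,281,.051),nearend=(328,267,.094),farend=(329.5,181,.094)).items(): print(n,wback(s,*a).round(4))
im=cv2.imread('pics/w0.png');cv2.imwrite('pics/w0c.png',cv2.resize(im[160:310,240:420],None,fx=4,fy=4,interpolation=cv2.INTER_CUBIC))
E
```

```text
hub [ 0.5184 -0.0482]
green [ 0.4553 -0.122 ]
red [ 0.4306 -0.0073]
nearend [ 0.4863 -0.0569]
farend [ 0.5552 -0.0359]
```

View pics/w0c.png

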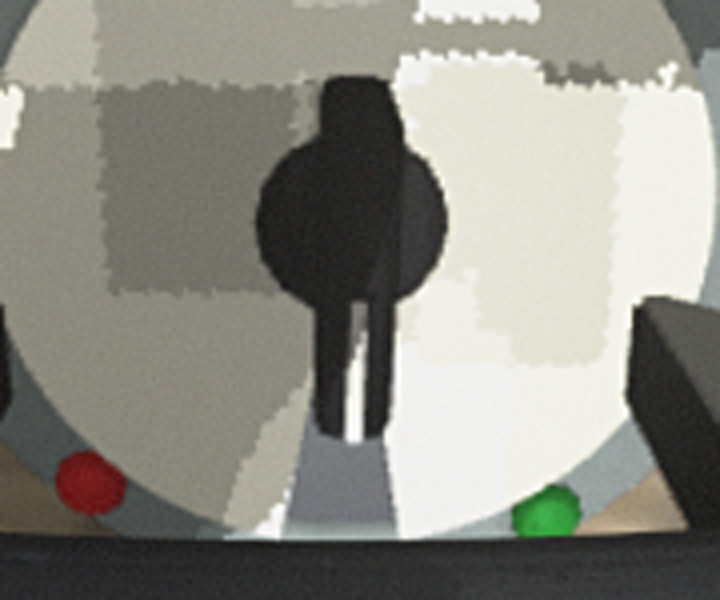

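```bash
python3 -m jog '[-4,-12,-10,-1,93, 0,0,0,0,93, 0,0,0,0,93]'; python3 -c "
from h import *
s=sense();T=R.from_quat(s['tcp_rot'][[1,2,3,0]]).as_matrix();print(s['position'],T[:,2],np.degrees(np.arctan2(T[1,1],T[0,1]))%180)"
```

```text
time_s: 2.52
position: [0.5192, -0.0519, 0.2324]
tcp_rot: [0.007, 0.99, 0.138, 0.012]
ft_force: [-0.2, 0.3, -0.8]
finger_gap: 0.0929
[ 0.51918148 -0.05187655  0.2323515 ] [ 0.0256548  -0.010923   -0.99961118] 105.89905391161358
```

```bash
python3 -m jog '[-1,2,-20,0.5,93, -1,1,-25,0.3,93, -1,1,-20,0,93, 0,0,-8,0,93, 0,0,0,0,93]'; python3 -c "
from h import *
s=sense();T=R.from_quat(s['tcp_rot'][[1,2,3,0]]).as_matrix();print(s['position'],s['position']+.065*T[:,2],T[:,2],np.degrees(np.arctan2(T[1,1],T[0,1]))%180)"
```

```text
time_s: 2.93
position: [0.5196, -0.0508, 0.1634]
tcp_rot: [0.009, 0.99, 0.142, 0.019]
ft_force: [-0.9, 1.1, 0.6]
finger_gap: 0.0929
[ 0.51961755 -0.05076724  0.1634349 ] [ 0.5222369  -0.05158603  0.09849286] [ 0.04029772 -0.01259675 -0.99910831] 106.35154996918071
```

```bash
python3 -m jog '[-4,3,-8,0,93, -1,1,-6,0,93, 0,0,0,0,93]'; python3 -c "
from h import *
s=sense();T=R.from_quat(s['tcp_rot'][[1,2,3,0]]).as_matrix();print(s['position']+.065*T[:,2],T[:,2],np.degrees(np.arctan2(T[1,1],T[0,1]))%180)"
```

```text
time_s: 3.18
position: [0.5167, -0.0473, 0.1518]
tcp_rot: [0.01, 0.99, 0.142, 0.022]
ft_force: [0.3, 0.9, 0.1]
finger_gap: 0.0929
[ 0.51967114 -0.04812402  0.08686943] [ 0.04573233 -0.01312647 -0.99886748] 106.27258276401061
```

```bash
python3 -m jog '[-2,1,-5,0,93, 0,0,0,0,60, 0,0,0,0,30, 0,0,0,0,14, 0,0,0,0,10, 0,0,0,0,10, 0,0,0,0,10]'; python3 -c "
from h import *
s=sense();T=R.from_quat(s['tcp_rot'][[1,2,3,0]]).as_matrix();print(s['position']+.065*T[:,2],T[:,2],np.degrees(np.arctan2(T[1,1],T[0,1]))%180)"
```

```text
time_s: 3.77
position: [0.5173, -0.0467, 0.1499]
tcp_rot: [0.011, 0.99, 0.141, 0.025]
ft_force: [0.0, -0.6, 0.1]
finger_gap: 0.0573
[ 0.52073608 -0.04764669  0.08498935] [ 0.05328622 -0.01386    -0.99848309] 106.22143191655944
```

```bash
python3 -m jog '[-2,0,-3,0,5, 0,0,0,0,5, 0,0,0,0,5, 0,0,0,0,5, 0,0,0,0,5, 0,0,0,0,5, 0,0,0,0,5]'; python3 -c "
from h import *
s=sense();T=R.from_quat(s['tcp_rot'][[1,2,3,0]]).as_matrix();print(s['position']+.065*T[:,2],T[:,2],np.degrees(np.arctan2(T[1,1],T[0,1]))%180,s['qpos'])"
```

```text
time_s: 4.35
position: [0.5142, -0.0439, 0.1464]
tcp_rot: [0.009, 0.99, 0.142, 0.025]
ft_force: [0.8, -3.9, 0.3]
finger_gap: 0.0165
[ 0.51754579 -0.0445807   0.08152588] [ 0.05103901 -0.00986756 -0.99864791] 106.30432392048063 [ 0.10666647  0.62013088 -0.10036908  2.00237732  0.14659893  0.47443139
 -1.38817748]
```

```bash
python3 -m jog '[0,0,0,3,5, 0,0,0,4,5, 0,0,0,4,5]'; python3 -c "
from h import *
s=sense();T=R.from_quat(s['tcp_rot'][[1,2,3,0]]).as_matrix();print(s['position']+.065*T[:,2],T[:,2],np.degrees(np.arctan2(T[1,1],T[0,1]))%180,s['qpos'],s['ft_torque'],s['ft_force'])"
```

```text
time_s: 4.6
position: [0.514, -0.0441, 0.1464]
tcp_rot: [0.006, 0.971, 0.238, 0.025]
ft_force: [-0.4, -0.4, 0.0]
finger_gap: 0.0158
[ 0.51733364 -0.04414217  0.08151342] [ 5.11057356e-02 -4.09118867e-05 -9.98693247e-01] 117.49611103826695 [ 0.15459353  0.62323786 -0.16450893  2.00106339  0.20557727  0.48104802
 -1.24767372] [ 0.62702949  0.29820097 -0.07590615] [-0.40182151 -0.35587774  0.00604643]
```

```bash
python3 -m jog '[0,0,0,5,5, 0,0,0,5,5, 0,0,0,5,5, 0,0,0,4,5, 0,0,0,2,5, 0,0,0,0,5]'; python3 -c "
from h import *
s=sense();T=R.from_quat(s['tcp_rot'][[1,2,3,0]]).as_matrix();print(s['position']+.065*T[:,2],T[:,2],np.degrees(np.arctan2(T[1,1],T[0,1]))%180,s['ft_torque'],s['ft_force'])
im=read_camera('top');cv2.imwrite('pics/t1.png',cv2.resize(im[130:290,278:438,::-1],None,fx=3.7,fy=3.7,interpolation=cv2.INTER_CUBIC))"
```

```text
time_s: 5.1
position: [0.5137, -0.0446, 0.1464]
tcp_rot: [-0.0, 0.909, 0.416, 0.025]
ft_force: [0.2, 0.9, 0.8]
finger_gap: 0.0157
[ 0.51665614 -0.04329013  0.0815217 ] [ 0.0454923   0.02092077 -0.9987456 ] 139.184248654491 [0.58581663 0.33607484 0.0259449 ] [0.16518351 0.86577146 0.7614537 ]
```

View pics/t1.png

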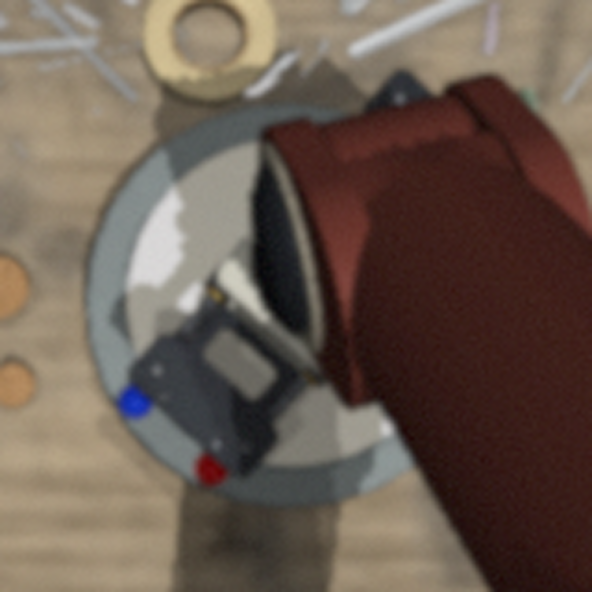

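The arm hides the slot in the top view, with only the blue and red studs visible. The measured turn is 32.9°. I'll release, rise and look again.

```bash
python3 -m jog '[0,0,0,0,40, 0,0,0,0,60, 0,0,0,0,70, 0,0,0,0,70, 0,0,0,0,70, 0,0,15,0,70, 0,0,25,0,80, 0,0,30,0,80]'; python3 -m jog '[0,0,35,0,80, 0,0,35,0,80, 0,30,15,0,80, 0,38,0,0,80, 0,38,0,0,80, 0,38,0,0,80, 0,20,0,0,80, 0,0,0,0,80]';  python3 - <<'E'
from h import *
im=read_camera('top')
for t in ("slot_end","stud_green_mid","bar_grip"): print(t,[(np.round(d['xyz'],4).tolist(),round(d['p'],2)) for d in pinpoint("top",t)][:2])
cv2.imwrite('pics/t2.png',cv2.resize(im[130:290,278:438,::-1],None,fx=3.7,fy=3.7,interpolation=cv2.INTER_CUBIC))
E
```

```text
time_s: 5.82
position: [0.5102, -0.0462, 0.2126]
tcp_rot: [-0.001, 0.91, 0.415, 0.018]
ft_force: [-0.2, 0.1, 0.4]
finger_gap: 0.065
time_s: 6.48
position: [0.5112, 0.1201, 0.31]
tcp_rot: [0.003, 0.912, 0.409, 0.026]
ft_force: [-0.6, 0.4, 0.1]
finger_gap: 0.0802
slot_end [([0.451, -0.1214, 0.0457], 0.65)]
stud_green_mid [([0.4481, -0.1199, 0.0482], 0.62)]
bar_grip [([0.5175, -0.0454, 0.0788], 0.81)]
```

View pics/t2.png

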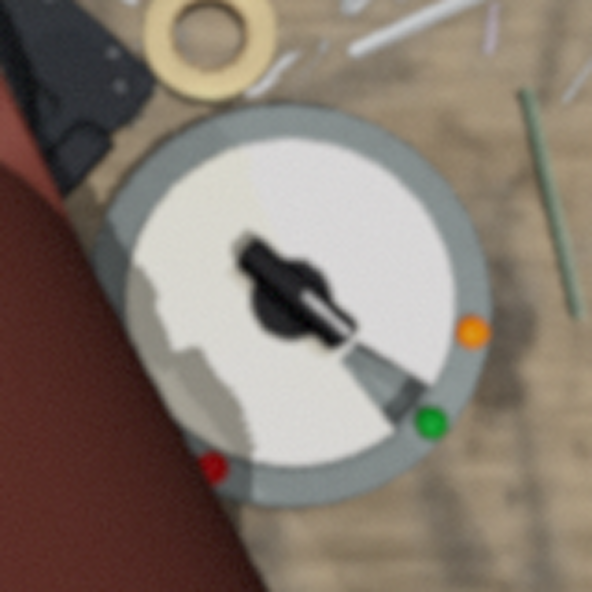

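The slot is centred on the green stud at crop (432,423). The networks place slot_end and the stud about 3 mm apart, well within the 17 mm limit. The gripper is clear at z = 0.31, so I'm handing in.

```bash
python3 -c "
from cell import *
s=sense();print(s['time_s'],s['ft_force'],abs(s['qvel']).max());print(sign_off())"
```

```text
6.6833 [-0.36572131  0.852933   -0.51689838] 0.017855858881956968
the job is handed in; nothing more can be done
None
```

I turned the cover about 33° counter-clockwise by the bar grip, so its slot now points at the green stud. I then let go of the grip, backed off and handed the job in at 6.7 s.

**Last checks:**
- **Alignment:** the final top picture shows the slot centred on the green stud. The networks put slot_end and the stud about 3 mm apart, against the 17 mm limit.
- **Clearance:** the gripper was open and clear of everything at z = 0.31 m, with only about 1 N of force on the wrist.
- **Cover at rest:** I took only one picture after letting go, so I didn't measure the cover's speed.

**What disagreed:**
- **Tool tilt:** the tool had tilted up to about 3° by the time of the grasp, because the moves don't correct tilt. It did no harm.
- **slot_end reading:** before the grasp, the wrist camera's slot_end was wrong (low confidence, 0.25) because it landed on the green stud. I ignored it and used the top camera and the studs.

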